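# Draw the aluminium bus bar out of the slotted stock bin and seat it in its insulator

## Robot

A 6-joint arm with a two-finger parallel gripper is mounted at the origin on the work surface. World frame = base frame: x ahead of the robot, y to its left, z up, the work surface at z = 0. Lengths are in mm, angles in rad, forces in N, time in s.
With the tool pointing down it reaches from about 350 to 725 mm from the base axis. Payload 6 kg.
Tool frame: the origin (TCP) lies on the centre line of the jaws, within the pads' length; the fingertips stand 11 mm ahead of it and the grasp point (between the pads) lies 8 mm behind it (ctrl.nose_length is the distance from the TCP to the fingertips, in mm); z points along the fingers, y is the direction in which the jaws open and shut (so a half turn about z gives the same grasp; the last joint's range is limited). The gripper opens to 85 mm and grips with 20 to 120 N. Pads are 22 mm wide; open, the fingers measure 114 mm over their backs; the gripper's body (76 mm by 85 mm) begins 54 mm behind the grasp point. The pads swing forward as they close: fully open they stand 13 mm farther back than shut.
Start: joints at [1.598, 0.04, 0.085, 0, -1.615, -0.334], TCP at [181.179, 571.969, 242.261] pointing down, gripper open.
Joint ranges: [-2.56, 2.56], [-1.29, 2.01], [-1.08, 1.49], [-3.29, 1.98], [-2.81, -0.18], [-2.99, 2.99]. Speed limits (rad/s): [2.57, 2.57, 3.01, 3.14, 3.14, 3.14].

## Interface

Orientations are given as [roll, pitch, yaw] about the fixed x, y, z axes, in that order (R = Rz(yaw) Ry(pitch) Rx(roll)).
In Python, from workcell import ctrl gives the robot as it stands. The module is installed in compiled form; this text tells all that it offers.
- The arm moves only by the shell command python3 -m handwheel 'ROWS' [FORCE]. ROWS is JSON, a list that holds one entry, the list of rows, each a list of 7 numbers: the shift along the world's x, y, z in mm, then the turn, a rotation vector about the world's x, y, z in rad, then the closure, from -1 (fully open) to 1 (shut), so that 0 is half open. A call has 1 to 5 rows; each row shifts and turns the commanded pose from where the row before left it; what a row does not reach is not made up. A row lasts 1/8 s, in which the tool goes at most 62.5 mm and 10.7 degrees, less where a joint would pass 70% of its speed; a pose out of reach is approached as far as the arm can. A call is refused whole if a number of a shift passes 62.5 or a number of a turn 0.188, either way. A call with a gripper value outside its range is refused whole. The fingers move at their own pace and stop on an object; FORCE is the grip in N (left out, the last holds). Time passes only in rows, so rows that do not move let the fingers close. It gives the time, the measured TCP pose, the force and the opening at its end, in the units of the state.
- ctrl.get_obs(): the state, without advancing time (a new reading comes with each control period).
- ctrl.get_image(name): name is "scene" or "top" or "wrist"; returns (picture, depth): 420x560x3 uint8, blue, green, red; 420x560 float32, mm along the optical axis (not along the pixel's ray), 0 where there is no reading.
- ctrl.camera_model(name): a dict with "K" (3x3 intrinsics, pixels), "dist" ([k1, k2, p1, p2, k3] as OpenCV has them; the pictures are not rectified), "rvec" (rotation vector, rad) and "tvec" (3), from world to camera coordinates, as OpenCV has them. Camera axes: x right, y down, z forward; pixel columns grow to the right and rows downward; lengths in mm; the calibration is good to about 2 mm. A picture is of the moment at which its call begins: read the wrist's pose just before it. camera_model takes no time and is no camera call; for the wrist camera it gives the pose at the moment of the call.
- ctrl.finish_job(): hands the job in, once; it reports no verdict.
Trained networks look in the newest picture that a camera, given by its name, has taken for a name from the list of things; names that differ only in an ending like _2 or _b are one class to them, and where a whole thing is asked for, a point or a joint stands for the part that bears it (a point fixed in the world has none). Each returns a list of dicts, best first, with "conf" (0 to 1); they miss things now and then, are a little off and sometimes report something else, mostly with a low value. They report only what shows in the picture. A call takes as long as a camera call. They do not tell look-alikes from the thing itself.
- ctrl.recognise(thing, camera): "bbox" ([left, top, right, bottom] in pixels, round what is visible of it).
- ctrl.outline_of(thing, camera): "pixels" (420x560 bool, what is visible of it) and "bbox" ([left, top, right, bottom] in pixels, round what is visible of it).
The state is a dict: "time_s": time; "q": joint angles; "joint_vel": joint speeds; "joint_torque": joint torques, N m; "tcp_pos": TCP position; "eef_rot": TCP orientation; "ft_force": force on the tool from outside, world axes, zero at the start; "ft_torque": the same for the moment, N m; "width": finger opening in mm.
Only numpy, scipy, OpenCV 4.12 (cv2) and the standard library are available. Lean on these libraries where they do the work, as an engineer would, in place of code of your own. Each camera call takes 0.05 s, during which the arm holds its last target. There are 200 camera calls.

## Task

Take the aluminium bus bar out of the green stock bin: tilt its front end up over the yellow lip and draw it out through its slot. Then lay it in the pocket of the red insulator so that it lies fully home, flat and square between the end stops and side lugs, without dropping it in from a height, and let go. Leave the copper bar, the black bar, the flask and the screwdriver where they are.

Things in the scene. Friction and masses are not known exactly. Their poses are not given: they have to be found in the camera images.
- bin: Green roofed steel stock bin, fixed. Origin on the bench under the middle of the slot wall's OUTER face; z up, -x out of the slots, +x inward. Box x 0 to 132, y +-118, z 0 to 90 mm; walls, roof 6 mm thick; inner floor 30 mm above the bench, running out to x = 0; inside clear to x = 126. Three window slots, 40 mm wide, z 30 to 78, at y = -75, 0, 75 mm.
- lip (a point): Middle of the top of the yellow retaining lip in front of the slots: solid upright plate, bin x -106 to -98, y +-130, z 0 to 70 mm. It bars a level pull, even of a bar raised level; a bar tilted 13 to 20 degrees about its tail passes slot and lip. The gap between lip and slot wall is open above, and down to the bench but for runners 12 mm high at y = +-125 mm.
- lane_a (a point): Middle of the sill of the slot at bin y = -75 mm, on the outer face of the slot wall, 30 mm above the bench; axes as the bin's
- lane_b (a point): The same for the middle slot (bin y = 0)
- lane_c (a point): The same for the slot at bin y = +75 mm
- alu_bar: The bar to fetch: silver-grey aluminium flat bar, four dark holes (look only), 0.12 to 0.19 kg, 180 x 30 x 10 mm, corners barely rounded. Origin at the centre of its underside as it starts; x along its length, y across its width, z up. It lies flat on the bin floor in any lane, along the bin's x within 0.03 rad; its -x end sticks out 73 to 87 mm through the slot, underside 30 mm above the bench, nothing beneath.
- alu_bar_mid (a point): Centre of the aluminium bar's volume; axes as the bar's
- copper_bar: Bystander: copper-coloured bar with two holes, in another lane, about 0.5 kg, 180 x 30 x 10 mm, corners barely rounded. Origin at the centre of its underside as it starts; x along its length, y across its width, z up. Leave it
- black_bar: Bystander: plain black plastic bar in the remaining lane, about 0.08 kg, 180 x 30 x 10 mm, corners barely rounded. Origin at the centre of its underside as it starts; x along its length, y across its width, z up. Leave it
- insulator: Red bus-bar insulator, fixed: grey foot plate 215 x 64 x 12 mm; on it a red spine 185 long (x), 24 wide (y), top 30 mm above the bench, between two end stops (8 thick, 35 wide, inner faces x = +-92.5 mm) and four side lugs. Room for fingers beside the spine, away from the lugs, down to the foot plate. Origin on the bench under its centre, x along the pocket, z up.
- pocket (a point): Centre of the pocket's floor (top of the spine), 30 mm above the bench; axes as the insulator's. Pocket 185 x 35 x 8 mm deep: stops and lugs rise to 38 mm above the bench. Lugs: |x| 28 to 44 mm, 8 thick, inner faces y = +-17.5 mm. The bar rests flat on the spine, 2 mm proud, either way round.
- flask: Bystander: dark steel drinking flask, 68 mm across, 200 mm tall, upright on the bench between bin and insulator, in the way of a low carry; origin at the centre of its base
- screwdriver: Bystander: orange-handled screwdriver, 190 mm long, lying on the bench; its x runs from handle to tip
Things that resemble listed ones, but are neither listed nor needed, are in the scene too. What is shaped like the insulator but blue is not meant. Of the things that look like the alu_bar, the larger one is meant.

How it is judged (in metres and radians):
On the way:
1. the aluminium bar is clear of the slot and lifted over the lip (its middle more than 95 mm out from the slot wall and 100 mm above the bench) (x of alu_bar_mid in the frame of bin below -0.095 m and height (world z) of alu_bar_mid above 0.1 m), for 0.1 s.
At the end, for the whole second after the job is handed in: The aluminium bar rests released in the pocket: centre within 5 mm along and across and 2.5 mm in height of fully seated, square within 0.06 rad, flat within 0.025 rad. Other bars not moved over 15 mm, screwdriver 30 mm, flask 25 mm and upright (within 0.2 rad) (x of alu_bar_mid in the frame of pocket between -0.005 and 0.005 m and y of alu_bar_mid in the frame of pocket between -0.005 and 0.005 m and z of alu_bar_mid in the frame of pocket between 0.003 and 0.0075 m and angle between the x axis of alu_bar and the x axis of pocket, either way round below 0.06 rad and angle between the z axis of alu_bar and the z axis of pocket, either way round below 0.025 rad and linear speed of alu_bar below 0.02 m/s and distance of each of copper_bar, black_bar from where it was at the start of the episode below 0.015 m and distance of flask from where it was at the start of the episode below 0.025 m and angle between flask's own z axis and vertical below 0.2 rad and distance of screwdriver from where it was at the start of the episode below 0.03 m); the robot touches nothing.
It fails at once if the copper bar is moved by more than 15 mm (distance of copper_bar from where it was at the start of the episode above 0.015 m).
It fails at once if the black bar is moved by more than 15 mm (distance of black_bar from where it was at the start of the episode above 0.015 m).
It fails at once if the flask is moved by more than 25 mm or tipped (distance of flask from where it was at the start of the episode above 0.025 m or angle between flask's own z axis and vertical above 0.2 rad).
It fails at once if the screwdriver is moved by more than 30 mm (distance of screwdriver from where it was at the start of the episode above 0.03 m).
It fails at once if the aluminium bar is dropped (it falls faster than 0.7 m/s with nothing holding it: about 25 mm of free fall) (linear speed of alu_bar above 0.7 m/s and contact force between the fingers and alu_bar below 0.1 N).
It also fails if it takes over 48 s, if anything falls off the work surface, if the arm or the gripper's body presses on something with over 40 N, if the wrist force passes 120 N, or if a joint passes its speed limit or range.

## Working session

There is one attempt and no reset: what is moved stays moved. The work goes in short steps, Python scripts to look and compute and a shell command to move; the robot and the scene stay as the last step left them, time stands still between calls to the robot, and variables do not carry over. Pictures are saved under pics/ and viewed, about 8 in all and at most 12, crops included, and the job is handed in when it is done.

```bash
mkdir -p pics; cat > h.py <<'E'
import numpy as np, cv2
from workcell import ctrl
from scipy.spatial.transform import Rotation as R
def cam(n):
    m=ctrl.camera_model(n); return np.array(m["K"],float),np.array(m["dist"],float),cv2.Rodrigues(np.array(m["rvec"],float))[0],np.array(m["tvec"],float).ravel()
def pts(n,uv,d):  # pixels+depth -> world
    K,D,Rm,t=cam(n); xy=cv2.undistortPoints(np.array(uv,float).reshape(-1,1,2),K,D).reshape(-1,2)
    P=np.c_[xy,np.ones(len(xy))]*np.array(d,float).reshape(-1,1); return (P-t)@Rm
def plane(n,uv,z):
    K,D,Rm,t=cam(n); xy=cv2.undistortPoints(np.array(uv,float).reshape(-1,1,2),K,D).reshape(-1,2)
    r=np.c_[xy,np.ones(len(xy))]@Rm; c=-Rm.T@t; return c+r*((z-c[2])/r[:,2])[:,None]
def proj(n,P):
    K,D,Rm,t=cam(n); return cv2.projectPoints(np.array(P,float).reshape(-1,1,3),cv2.Rodrigues(Rm)[0],t,K,D)[0].reshape(-1,2)
E
python3 - <<'E'
from h import *
for n in("top","scene"):
    im,d=ctrl.get_image(n); np.savez(n,im=im,d=d); cv2.imwrite(f"pics/{n}0.png",im)
    for th in("bin","alu_bar","copper_bar","black_bar","insulator","flask","screwdriver"):
        print(n,th,[(np.round(x["conf"],2),np.round(x["bbox"]).astype(int).tolist()) for x in ctrl.recognise(th,n)[:4]])
    K,D,Rm,t=cam(n);print((-Rm.T@t).round(),K[0,0])
E
```

```text
top bin [(np.float64(0.62), [119, 179, 247, 307])]
top alu_bar [(np.float64(0.85), [180, 114, 190, 159]), (np.float64(0.8), [183, 231, 224, 252])]
top copper_bar [(np.float64(0.56), [176, 262, 214, 282]), (np.float64(0.34), [295, 250, 305, 323])]
top black_bar [(np.float64(0.58), [194, 204, 236, 221])]
top insulator [(np.float64(0.71), [331, 204, 421, 261])]
top flask [(np.float64(0.58), [283, 175, 314, 211]), (np.float64(0.29), [120, 177, 247, 304])]
top screwdriver [(np.float64(0.76), [296, 285, 304, 326])]
[ 563.  -30. 1127.] 455.543701227283
scene bin [(np.float64(0.85), [298, 135, 415, 232])]
scene alu_bar [(np.float64(0.97), [382, 244, 419, 286]), (np.float64(0.62), [313, 177, 349, 189]), (np.float64(0.43), [295, 138, 415, 235])]
scene copper_bar [(np.float64(0.5), [313, 163, 340, 173])]
scene black_bar [(np.float64(0.6), [314, 196, 354, 210])]
scene insulator [(np.float64(0.76), [112, 201, 208, 260]), (np.float64(0.75), [100, 281, 211, 364]), (np.float64(0.29), [297, 140, 415, 232])]
scene flask [(np.float64(0.79), [242, 163, 274, 253]), (np.float64(0.33), [313, 196, 355, 208])]
scene screwdriver [(np.float64(0.71), [221, 158, 234, 183]), (np.float64(0.35), [243, 164, 276, 254])]
[1356. -254.  767.] 468.3062969832203
```

View pics/top0.png

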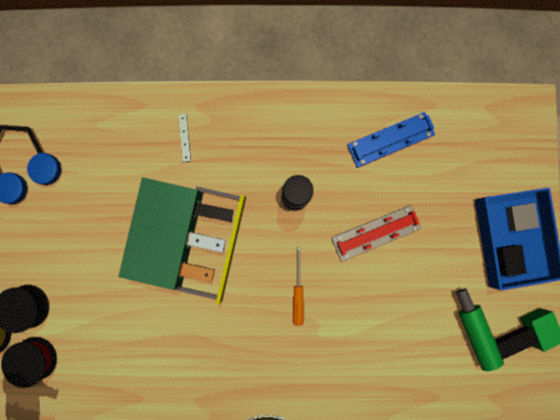

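View pics/scene0.png

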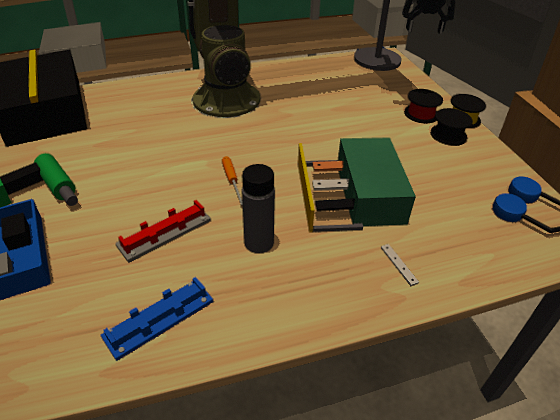

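Candidates for the aluminium bar in the top view: the bar in the middle lane at (207,242), and a loose short bar at (184,138), about 110 mm long. Next I'll measure them and check with a crop.

```bash
python3 - <<'E'
from h import *
z=np.load("top.npz"); im,d=z["im"],z["d"]
hsv=cv2.cvtColor(im,cv2.COLOR_BGR2HSV)
def rect(name,m,zr,box):
    l,t,r,b=box; M=np.zeros(m.shape,bool); M[t:b,l:r]=m[t:b,l:r]
    v,u=np.nonzero(M&(d>0)); P=pts("top",np.c_[u,v],d[v,u]); k=(P[:,2]>zr[0])&(P[:,2]<zr[1]); P=P[k]
    c,s,a=cv2.minAreaRect(P[:,:2].astype(np.float32)); print(name,len(P),"c",np.round(c,1),"s",np.round(s,1),"a",round(a,1),"z",np.percentile(P[:,2],[5,50,95]).round(1))
H,S,V=cv2.split(hsv)
full=(0,0,560,420)
rect("roof",(H>50)&(H<85)&(S>80),(80,100),(100,160,260,310))
rect("lip",(H>22)&(H<35)&(S>180),(60,80),(200,180,260,310))
rect("alu",(S<60)&(V>120),(30,50),(180,225,235,258))
rect("loose",(S<80)&(V>120),(-5,30),(170,105,200,170))
rect("copper",(H<18)&(S>120),(32,50),(170,258,222,285))
rect("black",V<70,(32,50),(190,200,240,225))
rect("ins red",((H<8)|(H>172))&(S>150),(20,50),(320,195,430,270))
rect("ins all",S>=0,(6,50),(320,195,430,270))
rect("flask",V<80,(150,220),(270,165,325,220))
c=np.vstack([np.hstack([cv2.resize(im[220:265,165:250],(680,360),interpolation=2)[:, :400], cv2.resize(im[220:265,165:250],(680,360),interpolation=2)[:,400:]])])
o=np.hstack([cv2.resize(im[190:300,110:260],(450,330),interpolation=2),cv2.resize(im[195:270,325:430],(350,250),interpolation=2)[:250].copy() if 0 else cv2.copyMakeBorder(cv2.resize(im[195:270,325:430],(350,250),interpolation=2),0,80,0,0,0)])
cv2.imwrite("pics/c1.png",o)
o=ctrl.get_obs();print(o["time_s"],o["eef_rot"],o["width"])
E
```

```text
roof 5780 c [563.  247.2] s [132.1 233.3] a 76.6 z [86.7 90.  93.1]
lip 429 c [526.2  83.6] s [  8.9 257.7] a 76.9 z [64.5 69.5 72.8]
alu 443 c [541.7 145.2] s [89.1 29.4] a 77.9 z [36.6 40.1 42.8]
loose 402 c [801.3 206.3] s [120.9  21.1] a 6.1 z [1.8 6.3 9.8]
copper 431 c [468.7 167.9] s [81.8 30.5] a 77.5 z [36.6 40.  43.5]
black 451 c [613.4 128.7] s [93.5 57.7] a 89.7 z [36.1 39.7 43.7]
ins red 903 c [ 563.9 -269.4] s [ 49.9 199.8] a 22.3 z [26.  30.1 38.3]
ins all 2264 c [ 574.2 -258.4] s [131.1 231.2] a 19.0 z [ 8.6 14.8 36.8]
flask 779 c [649.9 -68. ] s [61.  61.7] a 44.8 z [159.8 199.3 202.1]
0.8 [ 3.14149836e+00 -7.21801948e-06 -3.06776456e-01] 85.32780718072094
```

View pics/c1.png

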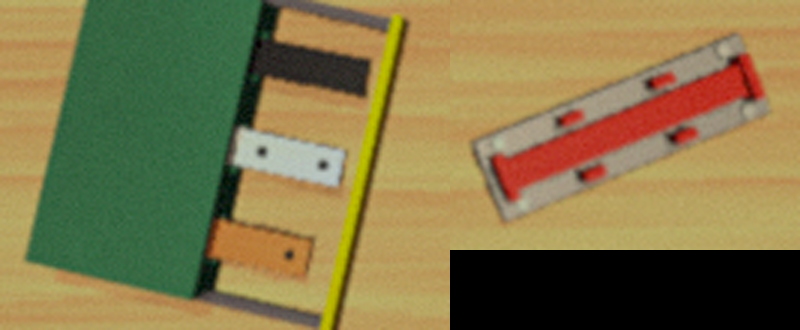

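The bin bar is 30 mm wide with holes and sits in lane b. The loose one measures 121x21 mm and lies on the bench, so it's the look-alike. The choice is the bar in lane b. Approaching.

```bash
python3 -m handwheel '[[[35.7,-44,-4,0,0,-0.1475,-0.2],[35.7,-44,-4,0,0,-0.1475,-0.2],[35.7,-44,-4,0,0,-0.1475,-0.2],[35.7,-44,-4,0,0,-0.1475,-0.2],[35.7,-44,-4,0,0,-0.1475,-0.2]]]' 80
python3 -m handwheel '[[[35.7,-44,-4,0,0,-0.1475,-0.2],[35.7,-44,-4,0,0,-0.1475,-0.2],[35.7,-44,-4,0,0,-0.1475,-0.2],[35.7,-44,-4,0,0,-0.1475,-0.2],[35.7,-44,-4,0,0,-0.1475,-0.2]]]'
python3 -m handwheel '[[[0,0,0,0,0,0,-0.2],[0,0,0,0,0,0,-0.2]]]'
python3 - <<'E'
from h import *
im,d=ctrl.get_image("wrist"); o=ctrl.get_obs(); print(o)
K,D,Rm,t=cam("wrist"); np.savez("w1",im=im,d=d,K=K,D=D,Rm=Rm,t=t); cv2.imwrite("pics/w1.png",im); print(-Rm.T@t)
hsv=cv2.cvtColor(im,cv2.COLOR_BGR2HSV);H,S,V=cv2.split(hsv)
for s in ctrl.outline_of("alu_bar","wrist")[:2]:
    M=s["pixels"]; v,u=np.nonzero(M&(d>0)); P=pts("wrist",np.c_[u,v],d[v,u]); k=(P[:,2]>33)&(P[:,2]<47); P=P[k]
    if len(P)>50: print(s["conf"],s["bbox"],len(P),cv2.minAreaRect(P[:,:2].astype(np.float32)),np.median(P[:,2]))
E
```

```text
time_s: 1.42
tcp_pos: [360.5, 350.4, 222.5]
eef_rot: [-3.141, 0.0, -1.049]
ft_force: [1.1, -0.1, 0.6]
width: 51.3
time_s: 2.05
tcp_pos: [539.2, 130.4, 202.4]
eef_rot: [-3.141, 0.001, -1.787]
ft_force: [1.0, 1.5, 0.6]
width: 51.2
time_s: 2.3
tcp_pos: [538.2, 131.8, 202.2]
eef_rot: [3.141, -0.0, -1.782]
ft_force: [0.4, 0.6, -0.3]
width: 51.5
{'time_s': 2.35, 'q': array([ 6.03861169e-01, -8.32435148e-02, -1.08976689e-01, -1.88781805e-04,
       -1.54488908e+00, -8.13784599e-01]), 'joint_vel': array([ 1.73948771e-02, -7.48737996e-03, -1.41066646e-03,  8.63144645e-04,
       -1.98848517e-03, -5.39569790e-05]), 'joint_torque': array([-7.72461221e-01, -3.00828838e+01,  3.46652842e+01,  6.93986893e+00,
       -4.66988829e-03, -1.20443321e-03]), 'tcp_pos': array([537.95295761, 132.4504851 , 202.39047123]), 'eef_rot': array([ 3.14157502e+00,  2.56134895e-04, -1.78072463e+00]), 'ft_force': array([-0.22965112,  0.35718399, -0.05905966]), 'ft_torque': array([ 0.02134706,  0.04508761, -0.01211608]), 'width': 51.16490061422416}
[523.51395612  65.58893972 332.37457978]
0.66 [256.9, 163.8, 289.7, 262.7] 2824 ((543.9166259765625, 152.17135620117188), (101.71361541748047, 29.986310958862305), 77.90333557128906) 38.666313798058326
```

View pics/w1.png

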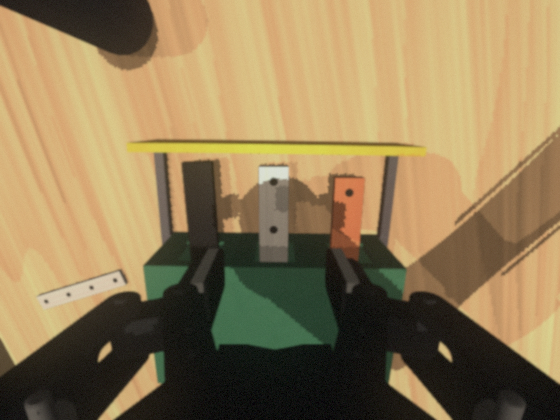

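Lane-b bar seen at columns 258–290, rows 165–262, centred between the fingers; the lip is at row 148. I'll descend and grip 27 mm behind its front end.

```bash
python3 -m handwheel '[[[0.9,-3.9,-50,0,0,0,-0.2],[0,0,-50,0,0,0,-0.2],[0,0,-42,0,0,0,-0.2],[0,0,-20,0,0,0,-0.2],[0,0,-10.4,0,0,0,-0.2]]]'
python3 -m handwheel '[[[0,0,0,0,0,0,-0.2],[0,0,0,0,0,0,1],[0,0,0,0,0,0,1],[0,0,0,0,0,0,1],[0,0,0,0,0,0,1]]]' 100
python3 -m handwheel '[[[0,0,0,0,0,0,1],[0,0,0,0,0,0,1],[0,0,0,0,0,0,1]]]' 100
```

```text
time_s: 3.02
tcp_pos: [538.3, 129.0, 29.0]
eef_rot: [3.141, -0.001, -1.78]
ft_force: [-0.5, 0.6, 0.0]
width: 51.4
time_s: 3.65
tcp_pos: [539.7, 128.6, 30.9]
eef_rot: [-3.14, 0.002, -1.782]
ft_force: [-1.7, 0.9, 4.4]
width: 27.9
time_s: 4.03
tcp_pos: [539.7, 128.6, 30.7]
eef_rot: [-3.14, 0.001, -1.782]
ft_force: [-0.1, 1.7, 5.7]
width: 27.6
```

```bash
python3 -m handwheel '[[[0,0.2,8.6,-0.0528,0.0113,0,1],[0.1,0.7,8.5,-0.0528,0.0113,0,1],[0.2,1.1,8.4,-0.0528,0.0113,0,1],[0.3,1.5,8.3,-0.0528,0.0113,0,1],[0.4,1.9,8.2,-0.0528,0.0113,0,1]]]'
python3 -m handwheel '[[[0,0,0,0,0,0,1],[0,0,0,0,0,0,1]]]'
python3 - <<'E'
from h import *
im,d=ctrl.get_image("scene"); cv2.imwrite("pics/s2.png",cv2.resize(im[110:260,230:430],(800,600)))
r=R.from_euler("xyz",ctrl.get_obs()["eef_rot"]).as_matrix(); print(r.round(3))
E
```

```text
time_s: 4.65
tcp_pos: [539.9, 133.0, 71.5]
eef_rot: [3.141, -0.273, -1.782]
ft_force: [1.5, -0.1, 0.6]
width: 27.6
time_s: 4.9
tcp_pos: [539.8, 133.3, 71.0]
eef_rot: [3.141, -0.269, -1.782]
ft_force: [0.8, 0.5, 0.2]
width: 27.9
[[-0.202 -0.978 -0.057]
 [-0.943  0.21  -0.26 ]
 [ 0.266  0.001 -0.964]]
```

View pics/s2.png

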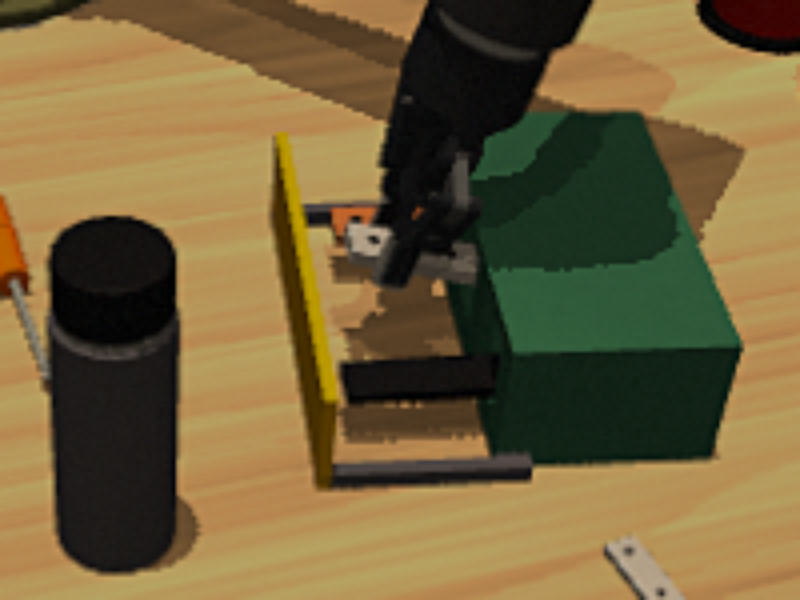

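The bar's front end at about (370,240) in the crop is raised with the tail still in the slot. The fingertips need a bit more lip clearance, so I'll add 0.03 rad of tilt and then draw along the bar's own axis.

```bash
python3 -m handwheel '[[[0.3,1.3,5.4,-0.0293,0.0063,0,1],[0,0,0,0,0,0,1],[-2,-9.3,3,0,0,0,1],[-3,-14,4.4,0,0,0,1]]]'
python3 -m handwheel '[[[-4,-18.7,5.9,0,0,0,1],[-4,-18.7,5.9,0,0,0,1],[-4,-18.7,5.9,0,0,0,1],[-4,-18.7,5.9,0,0,0,1]]]'
python3 -m handwheel '[[[-4,-18.7,5.9,0,0,0,1],[0,0,0,0,0,0,1]]]'
```

```text
time_s: 5.45
tcp_pos: [535.0, 110.6, 84.6]
eef_rot: [3.141, -0.3, -1.781]
ft_force: [0.4, 0.5, -1.1]
width: 27.8
time_s: 5.95
tcp_pos: [519.1, 35.2, 108.8]
eef_rot: [-3.141, -0.3, -1.782]
ft_force: [-0.0, 0.4, -1.3]
width: 27.9
time_s: 6.2
tcp_pos: [515.3, 16.7, 114.9]
eef_rot: [-3.141, -0.299, -1.784]
ft_force: [0.7, -0.1, -1.5]
width: 27.6
```

```bash
python3 -m handwheel '[[[0,0,45,0,0,0,1],[0,0,50,0.098,-0.021,0,1],[0,0,50,0.098,-0.021,0,1],[0,0,0,0.098,-0.021,0,1],[0,0,0,0,0,0,1]]]'
python3 - <<'E'
from h import *
z=np.load("top.npz"); im,d=z["im"],z["d"]
H,S,V=cv2.split(cv2.cvtColor(im,cv2.COLOR_BGR2HSV))
M=np.zeros(d.shape,bool); M[195:270,320:430]=True
red=M&((H<8)|(H>172))&(S>150)&(V>90)
v,u=np.nonzero(red); P=plane("top",np.c_[u,v],30)[:,:2].astype(np.float32); print("red@30",cv2.minAreaRect(P))
g=(M&((S<70)|red)).astype(np.uint8); g=cv2.morphologyEx(g,cv2.MORPH_CLOSE,np.ones((5,5),np.uint8)); g=cv2.morphologyEx(g,cv2.MORPH_OPEN,np.ones((5,5),np.uint8))
v,u=np.nonzero(g); P=plane("top",np.c_[u,v],12)[:,:2].astype(np.float32); print("plate@12",cv2.minAreaRect(P),len(P))
E
```

```text
time_s: 6.82
tcp_pos: [515.5, 17.2, 260.6]
eef_rot: [-3.14, 0.003, -1.784]
ft_force: [-0.1, 0.4, -1.5]
width: 27.8
red@30 ((563.353271484375, -269.6253356933594), (50.7326774597168, 202.9491424560547), 22.672367095947266)
plate@12 ((563.826904296875, -269.1628723144531), (61.94401168823242, 214.26219177246094), 22.184062957763672) 2140
```

```bash
python3 -m handwheel '[[[9,-43.1,0,0,0,0.0753,1],[9,-43.1,0,0,0,0.0753,1],[9,-43.1,0,0,0,0.0753,1],[9,-43.1,0,0,0,0.0753,1]]]'
python3 -m handwheel '[[[9,-43.1,0,0,0,0.0753,1],[9,-43.1,0,0,0,0.0753,1],[9,-43.1,0,0,0,0.0753,1],[9,-43.1,0,0,0,0.0753,1],[0,0,0,0,0,0,1]]]'
python3 -m handwheel '[[[0,0,-50,0,0,0,1],[0,0,-50,0,0,0,1],[0,0,-40,0,0,0,1],[0,0,0,0,0,0,1],[0,0,0,0,0,0,1]]]'
python3 - <<'E'
from h import *
o=ctrl.get_obs(); print(o["tcp_pos"],o["eef_rot"])
a=[]
for n in("wrist","top"):
    K,D,Rm,t=cam(n); im,d=ctrl.get_image(n); np.savez(n+"3",im=im,d=d,K=K,D=D,Rm=Rm,t=t); a.append(im)
    zc=o["tcp_pos"][2]
    for s in ctrl.outline_of("alu_bar",n)[:3]:
        M=s["pixels"]; v,u=np.nonzero(M&(d>0)); P=pts(n,np.c_[u,v],d[v,u]); k=(P[:,2]>zc-25)&(P[:,2]<zc+30); P=P[k]
        if len(P)>30:
            z0=np.median(P[:,2]); P=P[abs(P[:,2]-z0)<8]; c=P.mean(0); A=np.linalg.lstsq(np.c_[P[:,:2]-c[:2],np.ones(len(P))],P[:,2],rcond=None)[0]
            print(n,s["conf"],s["bbox"],len(P),cv2.minAreaRect(P[:,:2].astype(np.float32)),z0,"slope",A[:2])
cv2.imwrite("pics/w3.png",a[0]); cv2.imwrite("pics/t3.png",cv2.resize(a[1][170:310,300:480],(720,560)))
E
```

```text
time_s: 7.32
tcp_pos: [551.4, -155.4, 257.5]
eef_rot: [3.138, -0.0, -1.477]
ft_force: [0.1, 0.8, -1.3]
width: 27.6
time_s: 7.95
tcp_pos: [587.1, -328.8, 255.3]
eef_rot: [3.136, 0.003, -1.181]
ft_force: [-0.7, 0.3, -1.8]
width: 27.7
time_s: 8.57
tcp_pos: [588.2, -326.8, 121.2]
eef_rot: [-3.141, -0.002, -1.178]
ft_force: [0.4, -0.9, -0.0]
width: 28.0
[ 588.1806759  -326.7843215   121.20894862] [-3.14128988e+00 -1.59691455e-03 -1.17847466e+00]
top 0.82 [371.2, 228.1, 402.3, 247.7] 269 ((561.3538818359375, -266.92584228515625), (27.884267807006836, 70.131103515625), 22.514772415161133) 129.2476414390778 slope [-0.0284951  -0.01642752]
```

View pics/w3.png

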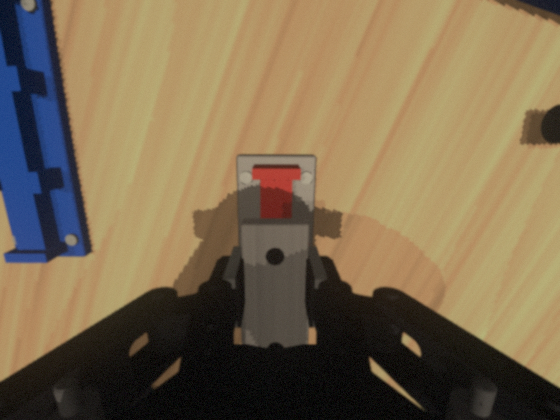

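View pics/t3.png

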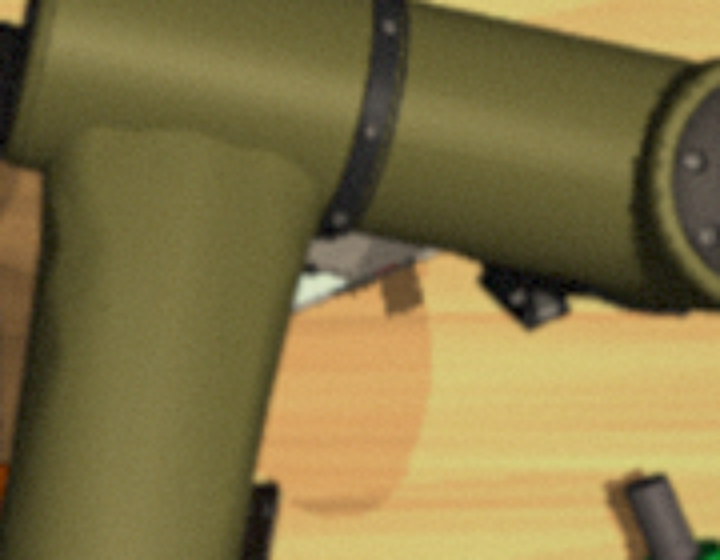

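The wrist view shows the bar's front edge at row 222, columns 243–311. The insulator's near end is at row 155, columns 237–316, with the red stop at rows 165–180. Both are well aligned, so I'll work out the numbers.

```bash
python3 - <<'E'
from h import *
z=np.load("wrist3.npz"); im,d=z["im"],z["d"]; K,D,Rm,t=(z[k] for k in("K","D","Rm","t"))
v,u=np.mgrid[0:420,0:560]; uv=np.c_[u.ravel(),v.ravel()].astype(float)
xy=cv2.undistortPoints(uv.reshape(-1,1,2),K,D).reshape(-1,2); P=((np.c_[xy,np.ones(len(xy))]*d.reshape(-1,1))-t)@Rm; P=P.reshape(420,560,3)
r=np.array([-np.cos(np.radians(67.5)),np.sin(np.radians(67.5)),0]) # bar dir 112.5
def loc(Q,c=(588.18,-326.78)):
    q=Q[:,:2]-np.array(c); return q@r[:2], q@np.array([-r[1],r[0]]) , Q[:,2]
m=np.zeros(d.shape,bool); m[210:335,235:318]=True; m&=(d>0)&(abs(P[...,2]-130)<14)
Q=P[m]; a,b,h=loc(Q); print("bar",len(Q),"front a",np.percentile(a,[0.5,2]),"max",a.max(),"h",np.median(h))
k=(a<60)&(abs(b)<13); print("fit h(a,b)",np.linalg.lstsq(np.c_[a[k],b[k],np.ones(k.sum())],h[k],rcond=None)[0])
print("bar rect",cv2.minAreaRect(Q[:,:2].astype(np.float32)), "b range",np.percentile(b[a<0],[1,99]))
m=np.zeros(d.shape,bool); m[140:235,225:330]=True; H,S,V=cv2.split(cv2.cvtColor(im,cv2.COLOR_BGR2HSV))
Q=P[m&(d>0)&(P[...,2]>6)&(P[...,2]<20)]; a,b,h=loc(Q); print("plate",len(Q),"end a",np.percentile(a,[0.5,2]),"b",np.percentile(b,[1,99]),np.median(h)); print(cv2.minAreaRect(Q[:,:2].astype(np.float32)))
Q=P[m&(d>0)&((H<8)|(H>172))&(S>140)&(P[...,2]>33)&(P[...,2]<44)]; a,b,h=loc(Q); print("stop",len(Q),"a",np.percentile(a,[1,50,99]),"b",np.percentile(b,[1,99]))
# image-edge versions with assumed heights
def pl(uvs,zz):
    q=cv2.undistortPoints(np.array(uvs,float).reshape(-1,1,2),K,D).reshape(-1,2); R_=np.c_[q,np.ones(len(q))]@Rm; c=-Rm.T@t; return c+R_*((zz-c[2])/R_[:,2])[:,None]
for n,uvs,zz in(("bar front corners",[(243,222),(311,222)],130.5),("plate corners",[(237,155),(316,155)],12),("stop outer top",[(252,166),(300,166)],38)):
    a,b,h=loc(pl(uvs,zz)); print(n,a.round(1),b.round(1))
E
```

```text
bar 8284 front a [-27.65829179 -27.44552544] max 29.953255728227933 h 127.50221012627496
fit h(a,b) [1.58207323e-02 8.78693659e-04 1.27282236e+02]
bar rect ((587.1205444335938, -326.1106262207031), (39.3162841796875, 57.8425407409668), 22.408180236816406) b range [-16.65003693  18.1782951 ]
plate 3156 end a [-46.12638275 -45.99806572] b [-30.68813851  32.37985121] 10.295239097605654
((592.1527099609375, -338.5888671875), (64.34891510009766, 67.68193817138672), 22.25443458557129)
stop 549 a [-39.30131396 -35.66520216 -31.35120617] b [-15.40968345  17.56155144]
bar front corners [-29.2 -29.2] [-13.1  15.5]
plate corners [-46.4 -46.4] [-29.5  32.6]
stop outer top [-41. -41.] [-15.9  18. ]
```

```bash
python3 -m handwheel '[[[0.3,-0.6,-30,0,0,0,1],[0,0,-30,0,0,0,1],[0,0,-14,0,0,0,1],[0,0,0,0,0,0,1],[0,0,0,0,0,0,1]]]'
python3 -m handwheel '[[[0,0,0,0,0,0,1],[0,0,-2,0,0,0,1],[0,0,-2,0,0,0,1],[0,0,-1.5,0,0,0,1],[0,0,0,0,0,0,1]]]'
python3 - <<'E'
from h import *
o=ctrl.get_obs(); print(o["tcp_pos"],o["eef_rot"],o["ft_force"],o["ft_torque"])
im,d=ctrl.get_image("scene"); cv2.imwrite("pics/s4.png",cv2.resize(im[170:280,90:240],(750,550)))
E
```

```text
time_s: 9.4
tcp_pos: [588.6, -327.9, 47.2]
eef_rot: [-3.14, -0.001, -1.179]
ft_force: [-0.9, 0.4, -1.0]
width: 27.8
time_s: 10.02
tcp_pos: [587.5, -327.4, 39.4]
eef_rot: [3.141, 0.001, -1.179]
ft_force: [-0.2, -0.5, -1.4]
width: 27.5
[ 587.53386786 -327.3925838    39.36308742] [ 3.14117191e+00  1.01146077e-03 -1.17943817e+00] [-0.23483068 -0.4635509  -1.38409517] [-0.09517029 -0.06503023  0.02123937]
```

View pics/s4.png

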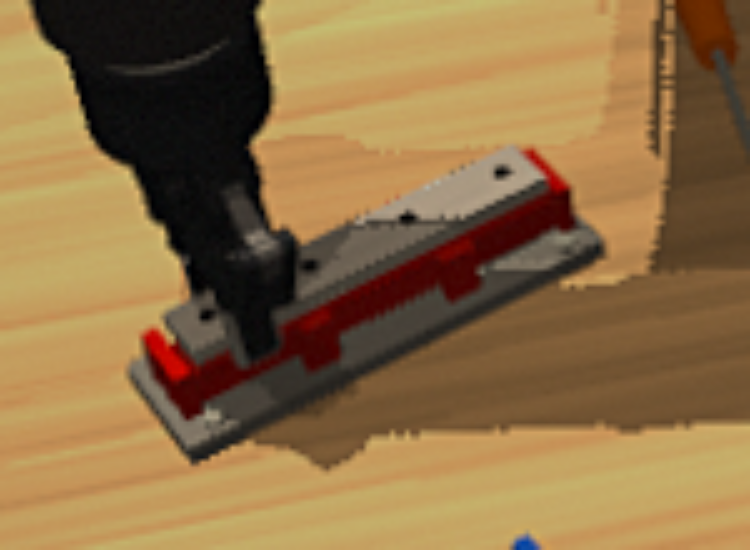

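The bar hovers just above the pocket, between both stops (crop, (160,340) to (560,175)) and clear of the lugs. I'll lower it slowly.

```bash
python3 -m handwheel '[[[0,0,-2,0,0,0,1],[0,0,-2,0,0,0,1],[0,0,0,0,0,0,1]]]'
python3 -m handwheel '[[[0,0,-1,0,0,0,1],[0,0,-1,0,0,0,1],[0,0,0,0,0,0,1]]]'
python3 -m handwheel '[[[0,0,-1,0,0,0,1],[0,0,0,0,0,0,1]]]'
```

```text
time_s: 10.45
tcp_pos: [587.5, -327.4, 35.3]
eef_rot: [3.141, 0.001, -1.179]
ft_force: [0.6, -0.8, -1.1]
width: 27.5
time_s: 10.82
tcp_pos: [587.6, -327.4, 33.5]
eef_rot: [3.141, 0.001, -1.179]
ft_force: [-0.8, 0.5, -0.9]
width: 27.7
time_s: 11.08
tcp_pos: [587.6, -327.4, 32.5]
eef_rot: [3.141, 0.001, -1.179]
ft_force: [-0.1, 0.4, -1.8]
width: 27.7
```

```bash
python3 -m handwheel '[[[0,0,-0.7,0,0,0,1],[0,0,0,0,0,0,1],[0,0,0,0,0,0,1]]]'
python3 -m handwheel '[[[0,0,-0.7,0,0,0,1],[0,0,0,0,0,0,1],[0,0,0,0,0,0,1]]]'
python3 - <<'E'
from h import *
o=ctrl.get_obs(); print(o["tcp_pos"],o["ft_force"],o["ft_torque"])
E
```

```text
time_s: 11.45
tcp_pos: [587.7, -327.5, 32.0]
eef_rot: [-3.142, 0.001, -1.179]
ft_force: [-1.1, -0.1, -1.6]
width: 27.6
time_s: 11.82
tcp_pos: [587.7, -327.5, 32.0]
eef_rot: [-3.141, 0.0, -1.179]
ft_force: [-3.6, 2.4, 5.1]
width: 27.7
[ 587.74933549 -327.47569267   31.96845021] [-3.63219285  2.44340329  5.11135416] [0.72257807 1.00652684 0.00590729]
```

Light contact (about 6.6 N) at the seating height. I'll ease the grip open and look.

```bash
python3 -m handwheel '[[[0,0,0,0,0,0,0.28],[0,0,0,0,0,0,0.2],[0,0,0,0,0,0,0.1],[0,0,0,0,0,0,0],[0,0,0,0,0,0,0]]]' 20
python3 - <<'E'
from h import *
o=ctrl.get_obs(); print(o["tcp_pos"],o["ft_force"],o["ft_torque"])
im,d=ctrl.get_image("scene"); cv2.imwrite("pics/s5.png",cv2.resize(im[170:280,90:240],(750,550)))
E
```

```text
time_s: 12.45
tcp_pos: [587.7, -327.5, 31.2]
eef_rot: [3.141, 0.001, -1.179]
ft_force: [0.7, 0.4, -0.7]
width: 42.8
[ 587.67819242 -327.45138014   31.19096076] [ 0.70416432  0.36556061 -0.67244294] [-0.03736596  0.01776708 -0.01733437]
```

View pics/s5.png

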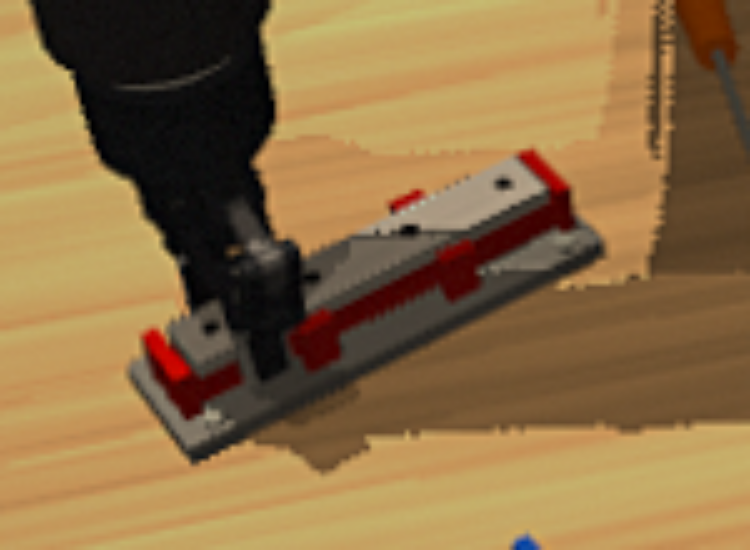

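The bar lies in the pocket between the lugs and stops, and the fingers are clear of it. I'll retreat straight up and verify.

```bash
python3 -m handwheel '[[[0,0,10,0,0,0,-0.1],[0,0,30,0,0,0,-0.1],[0,0,50,0,0,0,-0.1],[0,0,60,0,0,0,-0.1],[0,0,40,0,0,0,-0.1]]]'
python3 -m handwheel '[[[-40,-40,0,0,0,0,-0.1],[-40,-40,0,0,0,0,-0.1],[-40,-20,0,0,0,0,-0.1],[-40,0,0,0,0,0,-0.1],[0,0,0,0,0,0,-0.1]]]'
python3 - <<'E'
from h import *
ex=None
for n in("top","wrist","scene"):
    im,d=ctrl.get_image(n); H,S,V=cv2.split(cv2.cvtColor(im,cv2.COLOR_BGR2HSV)); cv2.imwrite(f"pics/{n}6.png",im)
    for s in ctrl.outline_of("alu_bar",n)[:3]:
        v,u=np.nonzero(s["pixels"]&(d>0)); P=pts(n,np.c_[u,v],d[v,u]); P=P[(P[:,2]>30)&(P[:,2]<55)]
        if len(P)<100: continue
        r=np.array([-.3795,.9252]); q=P[:,:2]-[563.6,-269.3]; a=q@r; b=q@[-r[1],r[0]]
        f=np.linalg.lstsq(np.c_[a,b,np.ones(len(a))],P[:,2],rcond=None)[0]
        print(n,round(s["conf"],2),len(P),cv2.minAreaRect(P[:,:2].astype(np.float32)),"slopes,h",f.round(4))
t=cv2.imread("pics/top6.png"); s=cv2.imread("pics/scene6.png")
cv2.imwrite("pics/f.png",np.hstack([cv2.resize(s[170:280,90:240],(400,293)),cv2.resize(t[190:300,320:470],(400,293))]))
E
```

```text
time_s: 13.12
tcp_pos: [588.0, -327.9, 226.2]
eef_rot: [-3.138, -0.003, -1.179]
ft_force: [-0.0, -0.3, -0.0]
width: 47.1
time_s: 13.75
tcp_pos: [425.6, -428.2, 223.4]
eef_rot: [-3.14, -0.002, -1.182]
ft_force: [0.3, 0.0, 0.7]
width: 46.8
wrist 0.88 2851 ((574.7723388671875, -294.00848388671875), (35.88330841064453, 127.79751586914062), 21.148067474365234) slopes,h [ 5.00000e-04 -4.63000e-02  3.70235e+01]
scene 0.87 906 ((565.1826171875, -266.7364196777344), (37.24763107299805, 182.32464599609375), 22.12800407409668) slopes,h [-1.40000e-03  7.94000e-02  3.84276e+01]
```

View pics/f.png

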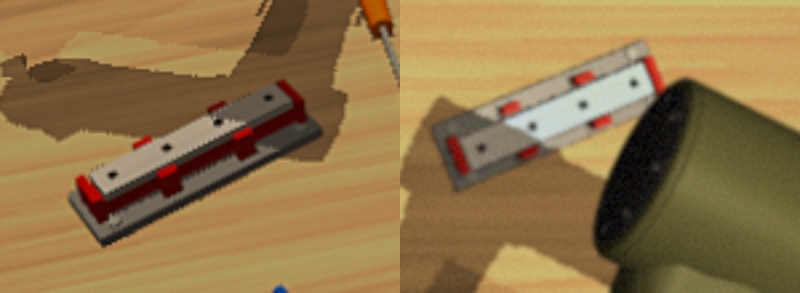

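Both views show the bar between the stops and all four lugs. One more numeric check, using eroded masks for flatness and the bystanders' positions.

```bash
python3 - <<'E'
from h import *
for n in("wrist","scene"):
    im,d=ctrl.get_image(n); s=ctrl.outline_of("alu_bar",n)[0]
    M=cv2.erode(s["pixels"].astype(np.uint8),np.ones((5,5) if n=="wrist" else (3,3)))>0
    v,u=np.nonzero(M&(d>0)); P=pts(n,np.c_[u,v],d[v,u]); r=np.array([-.3795,.9252]); q=P[:,:2]-[563.6,-269.3]; a=q@r; b=q@[-r[1],r[0]]
    print(n,len(P),"a",np.percentile(a,[1,99]).round(1),"b",np.percentile(b,[1,50,99]).round(1),np.linalg.lstsq(np.c_[a,b,np.ones(len(a))],P[:,2],rcond=None)[0].round(4))
o=np.load("scene.npz")["im"]; im,_=ctrl.get_image("scene")
for th in("copper_bar","black_bar","flask","screwdriver"):
    print(th,[np.round(x["bbox"]).tolist() for x in ctrl.recognise(th,"scene")[:2]])
E
```

```text
wrist 2347 a [-89.6  25.7] b [-11.7   2.   15.7] [-1.3000e-03 -6.1000e-03  3.8056e+01]
scene 668 a [-86.4  86. ] b [-17.6  -5.4  10. ] [-3.00000e-04  2.01000e-02  3.88043e+01]
copper_bar [[313.0, 163.0, 344.0, 172.0]]
black_bar [[313.0, 197.0, 356.0, 208.0]]
flask [[244.0, 163.0, 272.0, 255.0]]
screwdriver [[220.0, 160.0, 238.0, 202.0]]
```

```bash
python3 -c "
from workcell import ctrl
print(ctrl.finish_job())"
```

```text
the job is handed in; nothing more can be done
None
```

The aluminium bar is in the red insulator's pocket, released, and the job is handed in; it took about 14 of the 48 s. I gripped the lane-b bar 27 mm behind its front end, tilted it about 17° on its tail and drew it out along its own axis over the lip. I then carried it past the flask and lowered it until it just touched (about 6.6 N) before opening the fingers and backing off.

**Seating:**
- **Along the pocket:** the bar is level to about 0.001 rad. It lies between both end stops and all four lugs in both camera views.
- **Height:** its top reads 38–39 mm against 40 mm expected. The wrist camera's depth had read 1.7 mm low on the foot plate earlier, so this fits.
- **Across the pocket:** the last checks disagreed here. The wrist camera gave a sideways slope of -0.006 rad and the scene camera +0.020 rad. The centre across also differed, +2 mm against about -4 to -5 mm. I put this down to oblique viewing and mask edges, because the bar is visibly between the lugs.

**Bystanders:** the copper bar, black bar and flask were detected within a few pixels of where they started. The screwdriver's box came out longer (bottom edge at row 202, against 183 at the start). The first box had covered only part of the tool, and nothing came near it, so I take it as unmoved.

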